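# Start the bench timer against the rail

## Robot

A 6-joint arm with a two-finger parallel gripper is mounted at the origin on the work surface. World frame = base frame: x ahead of the robot, y to its left, z up, the work surface at z = 0. Lengths are in m, angles in rad, forces in N, time in s.
With the tool pointing down it reaches from about 0.275 to 0.825 m from the base axis. Payload 4.9 kg.
Tool frame: the origin (TCP) lies midway between the tips of the shut fingers; the grasp point (between the pads) lies 19 mm behind it (grip_point_offset is the distance from the TCP to the grasp point, in m); z points along the fingers, y is the line along which they close (so a half turn about z gives the same grasp; the last joint's range is limited). The gripper opens to 85 mm and grips with 20 to 120 N. Pads are 22 mm wide; open, the fingers measure 114 mm over their backs; the gripper's body (76 mm by 85 mm) begins 54 mm behind the grasp point. The pads swing forward as they close: fully open they stand 13 mm farther back than shut.
Start: joints at [1.173, 0.326, -0.193, 1.052, 0, 1.437], TCP at [0.143, 0.531, 0.231] pointing down, gripper open.
Joint ranges: [-2.65, 2.65], [-0.97, 1.79], [-1.3, 1.35], [-1.93, 2.1], [-1.47, 1.37], [-3.14, 3.14]. Speed limits (rad/s): [2.57, 2.57, 3.14, 3.14, 3.14, 3.14].

## Interface

Orientations are given as a rotation vector (axis times angle).
In Python, from cell import * gives the robot as it stands. Calls block until the motion is done:
- movep(position, orientation): joint-space move of the TCP to a pose.
- move_l(position, velocity=0.15, rot=None, until_force=None): straight line of the TCP; rot=None keeps the orientation; velocity is the mean speed in m/s. With until_force (N) it stops when the force on the tool has changed by that much, and returns True; else False.
- set_joints(angles): joint-space move.
- let_go() and grab(newtons=None): open the fingers fully, or close them until they stop; newtons is the grip in N (None keeps the last).
- sleep(seconds).
- ik(position, orientation): joint angles nearest the present ones, or None.
- get_state(): the state.
- grab_frame(name): name is "scene" or "top" or "wrist"; returns a dict with "img" (420x560x3 uint8, red, green, blue), "fx", "fy", "cx", "cy" (pixels), "cam_to_world" (4x4, takes a point from camera to world coordinates); the wrist camera has in their place "T_tool_cam" (4x4, takes a point from camera to tool coordinates, whose origin is the TCP and whose axes are the flange's). Camera axes: x right, y down, z forward; pixel columns grow to the right and rows downward; lengths in m; the calibration is good to about 2 mm. A picture is of the moment at which its call begins: read the wrist's pose just before it. There is no depth.
A pose or a line that the arm cannot do raises MotionError and nothing moves.
- sign_off(): hands the job in; it is judged then, once.
Trained networks look in the newest picture that a camera, given by its name, has taken for a name from the list of things; names that differ only in an ending like _2 or _b are one class to them, and where a whole thing is asked for, a point or a joint stands for the part that bears it (a point fixed in the world has none). Each returns a list of dicts, best first, with "score" (0 to 1); they miss things now and then, are a little off and sometimes report something else, mostly with a low value. They report only what shows in the picture. A call takes as long as a camera call. They do not tell look-alikes from the thing itself.
- spot_in(camera, name): "centre" ([column, row] in pixels, amid what is visible of it).
- silhouettes(camera, name): "mask" (420x560 bool, what is visible of it) and "centre" ([column, row] in pixels, amid what is visible of it).
- tip_of(camera, name): "centre" ([column, row] in pixels: a listed point, or the origin of a listed thing).
The state is a dict: "clock": time; "q": joint angles; "joint_velocities": joint speeds; "tau": joint torques, N m; "position": TCP position; "eef_rot": TCP orientation; "contact_force": force on the tool from outside, world axes, zero at the start; "wrist_torque": the same for the moment, N m; "finger_gap": opening from 0.0 (shut) to 1.0 (fully open); "grasp_force": force on a finger pad.
Only numpy, scipy, OpenCV 4.12 (cv2) and the standard library are available. Lean on these libraries where they do the work, as an engineer would, in place of code of your own. Each camera call takes 0.05 s, during which the arm holds its last target. There are 200 camera calls.

## Task

Start the wide bench timer: slide it back until its rear face rests against the steel rail fixed to the bench and, with it braced there, press the round button in its front fully home and hold it in for about half a second. Then let go, leaving the timer flat and square against the rail, and do not disturb the small timer beside it.

Things in the scene. Friction and masses are not known exactly. Their poses are not given: they have to be found in the camera images.
- wide_timer_center (a point): Centre (half-way up, 22 mm above the bench) of the wide timer: a loose white plastic box 60 mm deep (its x), 112 wide (y), 44 high, lying flat, with a display and four dummy keys on top. About 0.15 kg; slides at 1 to 2 N. x points from its front (robot side) to its rear (rail side). A round black button, 26 mm across, is in the middle of the front; its face is at x = -46 mm, y = 0, z = 0 from here.
- wide_timer_button (a joint): Travel of the wide timer's front button along the timer's x, in m: 0 is out (standing 16 mm out of the front face), 0.008 is fully home (then still 8 mm out). A spring returns it: it starts to yield at about 3.5 N and is fully home at about 7 N, so the loose timer slides before the button yields.
- rail_face (a point): Middle of the robot-facing face of the fixed stop: a bare steel rail 400 mm long (its y), 25 deep, 28 high, screwed to the bench beyond both timers; this point is 14 mm above the bench. Its x axis is level and points square into the rail, away from the robot. With the wide timer's rear against the rail, the timer's centre is 30 mm in front of this face.
- small_timer_center (a point): Centre (half-way up) of the small timer, not to be used: same materials and front button, also loose, but 66 mm wide (its y) with two keys on top; 60 mm deep, 44 mm high. It lies beside the wide timer, to its left or right, with at least 60 mm of free bench between them.
There are look-alikes about, which are no part of the job. Leave any green look-alike of the part that bears wide_timer_center alone.

How it is judged:
By the outcome, as a careful person would: the job done as asked, in the order asked, and still so for the second after the job is handed in, with the robot touching nothing.
It also fails if it takes over 38 s, if anything falls off the work surface, if the arm or the gripper's body presses on something with over 40 N, if the wrist force passes 120 N, or if a joint passes its speed limit or range.

## Working session

There is one attempt and no reset: what is moved stays moved. The work goes in short steps, each a Python script; the robot and the scene stay as the last script left them, time stands still between calls to the robot, and variables do not carry over. Pictures are saved under pics/ and viewed, at most 10 in all, crops included, and the job is handed in when it is done.

```bash
mkdir -p pics
cat > h.py <<'E'
from cell import *
import numpy as np, cv2
def save(f,n): cv2.imwrite('pics/'+n+'.png', f['img'][:,:,::-1])
def ray(f,px,z,T=None):
    T=np.array(f['cam_to_world']) if T is None else T
    d=T[:3,:3]@np.array([(px[0]-f['cx'])/f['fx'],(px[1]-f['cy'])/f['fy'],1])
    o=T[:3,3]; return o+d*(z-o[2])/d[2]
E
python3 - <<'E'
from h import *
for c in ['top','scene']:
    f=grab_frame(c); save(f,c+'1')
    print(c,np.round(f['cam_to_world'],3).tolist(),f['fx'])
    for n,z in [('wide_timer_center',.022),('small_timer_center',.022),('rail_face',.014)]:
        for r in tip_of(c,n)[:4]: print(n,r['score'],r['centre'],ray(f,r['centre'],z).round(3))
print(get_state())
E
```

```text
top [[-0.028, -0.982, 0.189, 0.42], [-0.999, 0.025, -0.02, 0.03], [0.015, -0.19, -0.982, 0.787], [0.0, 0.0, 0.0, 1.0]] 489.4769013035551
wide_timer_center 0.88 [304.0, 213.5] [ 0.562 -0.019  0.022]
wide_timer_center 0.7 [215.0, 85.2] [0.784 0.122 0.022]
wide_timer_center 0.57 [389.6, 285.8] [ 0.445 -0.148  0.022]
wide_timer_center 0.57 [172.9, 317.6] [0.406 0.186 0.022]
small_timer_center 0.61 [186.0, 214.3] [0.566 0.168 0.022]
rail_face 0.59 [260.2, 169.5] [0.639 0.049 0.014]
scene [[-0.164, 0.635, -0.755, 1.13], [0.986, 0.103, -0.128, 0.124], [-0.004, -0.766, -0.643, 0.541], [0.0, 0.0, 0.0, 1.0]] 420.400058980059
wide_timer_center 0.94 [293.2, 175.1] [0.373 0.024 0.022]
wide_timer_center 0.87 [318.9, 342.2] [0.783 0.119 0.022]
wide_timer_center 0.85 [368.6, 190.3] [0.403 0.187 0.022]
wide_timer_center 0.68 [253.5, 231.9] [ 0.568 -0.022  0.022]
small_timer_center 0.86 [354.9, 240.6] [0.562 0.163 0.022]
rail_face 0.89 [289.1, 266.5] [0.637 0.055 0.014]
rail_face 0.7 [252.0, 232.5] [ 0.562 -0.027  0.014]
{'clock': 0.4, 'q': array([ 1.17280989e+00,  3.26357096e-01, -1.92727098e-01,  1.05200585e+00,
       -5.31686912e-06,  1.43658211e+00]), 'joint_velocities': array([ 0.0016071 , -0.00172296,  0.00215793, -0.00015026, -0.00038972,
       -0.00029254]), 'tau': array([-1.24236329e-03, -4.42867184e+01,  2.62400669e+01,  5.38170483e-03,
       -2.14511592e-04, -4.16225987e-06]), 'position': array([0.14336999, 0.53091518, 0.23114688]), 'eef_rot': array([-4.13122835e-01, -3.11423837e+00,  4.47319802e-04]), 'contact_force': array([ 0.74546579,  0.48438887, -0.43987701]), 'wrist_torque': array([ 0.03004836, -0.00910356,  0.00106006]), 'grasp_force': 0.0, 'finger_gap': 1.0014313268240103}
```

View pics/top1.png

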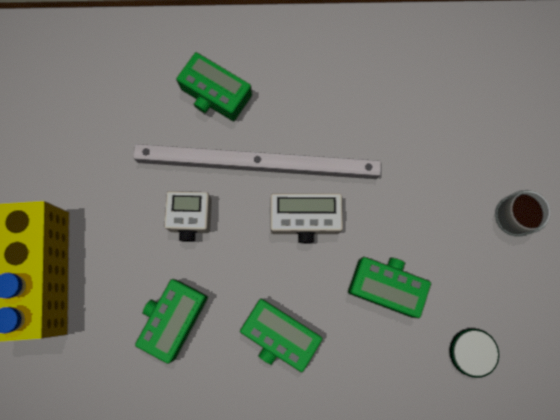

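View pics/scene1.png

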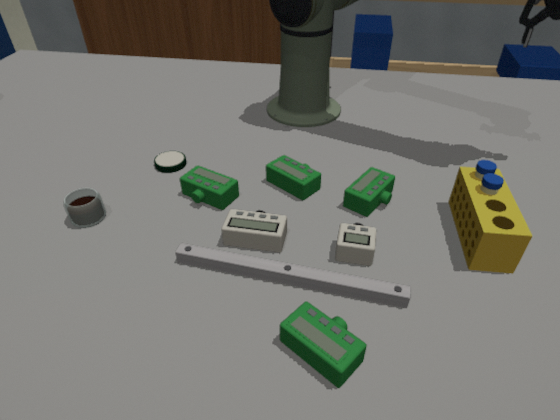

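Top view: the white wide timer is at (304,213) with its button facing the robot at (306,238), the small timer at (187,213), and the rail runs from (135,153) to (380,168). The other wide timers are green decoys. The scene view agrees. I'll hover for a wrist view.

```bash
cat >> h.py <<'E'
from scipy.spatial.transform import Rotation as R
def rot(psi): return np.pi*np.array([-np.sin(psi),np.cos(psi),0])
def wrist(n):
    s=get_state(); f=grab_frame('wrist'); save(f,n)
    M=np.eye(4); M[:3,:3]=R.from_rotvec(s['eef_rot']).as_matrix(); M[:3,3]=s['position']
    return f, M@np.array(f['T_tool_cam'])
E
python3 - <<'E'
from h import *
print(ik([.49,-.02,.27],rot(0)),ik([.49,-.02,.27],-rot(0)))
movep([.49,-.02,.27],rot(0)); grab(20)
f,T=wrist('w1'); print(np.round(T,3).tolist(),f['fx'])
for n,z in [('wide_timer_center',.022),('small_timer_center',.022),('rail_face',.014)]:
    for r in tip_of('wrist',n)[:3]: print(n,r['score'],r['centre'],ray(f,r['centre'],z,T).round(4))
for r in silhouettes('wrist','wide_timer_center'): print(r['score'],r['centre'],r['mask'].sum())
s=get_state(); print(s['clock'],s['position'],s['eef_rot'],s['contact_force'])
E
```

```text
[-0.19144198  0.19101454 -0.27318188  1.10659991  0.         -0.19144198] [-0.19144198  0.19101454 -0.27318188  1.10659991  0.         -0.19144198]
[[-0.0, 0.952, 0.306, 0.412], [1.0, 0.0, -0.001, -0.021], [-0.001, 0.306, -0.952, 0.413], [0.0, 0.0, 0.0, 1.0]] 292.5594632041686
wide_timer_center 0.92 [278.1, 227.2] [ 0.56   -0.0208  0.022 ]
wide_timer_center 0.86 [312.3, 90.3] [0.3791 0.0215 0.022 ]
wide_timer_center 0.78 [182.6, 142.7] [ 0.4424 -0.1453  0.022 ]
small_timer_center 0.87 [408.7, 233.9] [0.5703 0.1668 0.022 ]
rail_face 0.88 [329.7, 272.4] [0.637  0.0583 0.014 ]
0.91 [177.8, 144.3] 5075
0.79 [448.1, 104.9] 6375
0.65 [316.0, 86.1] 5636
0.62 [372.0, 351.0] 143
3.7417 [ 0.49001201 -0.01999438  0.27000809] [3.99446094e-05 3.14155044e+00 3.36012783e-05] [ 0.28392281 -0.5922154   0.55445371]
```

View pics/w1.png

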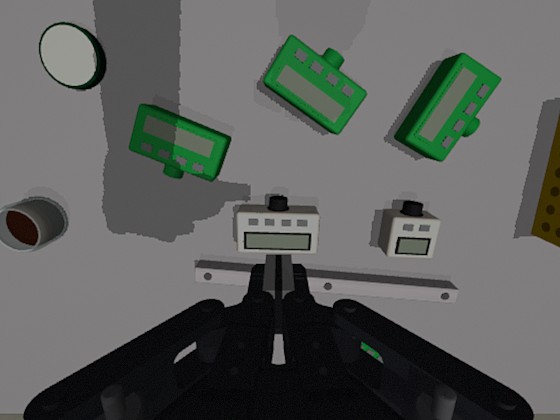

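The wrist view shows the white wide timer at (278,230) with its button at (278,203), the small timer at (411,232), and the rail screws at (208,277), (327,286) and (445,296). Next I'll get the yaws from the edges.

Run:
```python
from h import *
f=grab_frame('top')
im=f['img'].astype(int)
def yaw(a,b): d=b-a; d=d if d[1]>0 else -d; return np.arctan2(-d[0],d[1])
a,b=[ray(f,p,.028) for p in ([146,152],[368.5,167])]; m=(a+b)/2; print('rail',yaw(a,b),a,b,m)
# white top face of timer: bright region
g=(im.min(2)>np.percentile(im[190:235,265:345].min(2),70)-25).astype(np.uint8)[185:235,262:350]
g=cv2.morphologyEx(g,cv2.MORPH_CLOSE,np.ones((15,15)))
c=max(cv2.findContours(g,0,2)[0],key=cv2.contourArea)
box=cv2.boxPoints(cv2.minAreaRect(c))+[262,185]; print(box)
P=np.array([ray(f,p,.044) for p in box]); print(P.round(4).tolist()); print('c',P.mean(0))
for i in range(4): print(np.linalg.norm(P[i]-P[i-1]),yaw(P[i-1],P[i]))
p2=cv2.resize(f['img'][140:260,120:400],None,fx=2.8,fy=2.8); cv2.imwrite('pics/t2.png',p2[:,:,::-1])
```

```text
rail -0.093516838638448 [0.66820693 0.23207585 0.028     ] [ 0.63465262 -0.12568255  0.028     ] [0.65142978 0.05319665 0.028     ]
[[262. 185.]
 [349. 185.]
 [349. 234.]
 [262. 234.]]
[[0.605, 0.0461, 0.044], [0.6017, -0.09, 0.044], [0.5243, -0.0858, 0.044], [0.5278, 0.0477, 0.044]]
c [ 0.56469732 -0.02050724  0.044     ]
0.0772315266393972 1.550849555688377
0.13618076977009044 -0.02438268402884727
0.07747573387226225 1.5170955089618912
0.1335672277498957 -0.02596744636223351
```

View pics/t2.png

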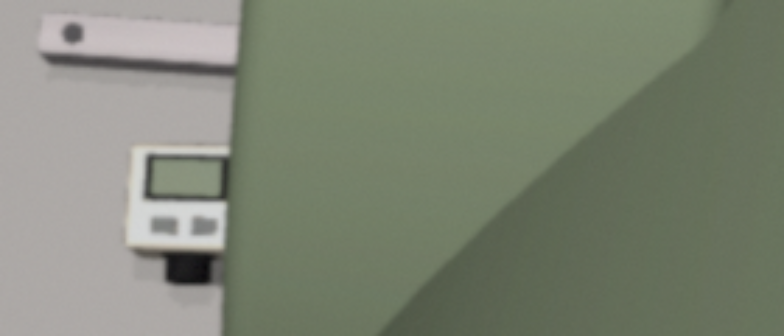

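The arm blocks the top view, so I'll use the saved top1 and w1 images for the timer's yaw.

Run:
```python
from h import *
def yaw(a,b): d=b-a; d=d if d[1]>0 else -d; return np.arctan2(-d[0],d[1])
def go(f,T,im,r0,r1,c0,c1,tag):
    g=im[r0:r1,c0:c1].min(2); t,_=cv2.threshold(g,0,255,cv2.THRESH_OTSU)
    hi=np.percentile(g,97)
    b=cv2.morphologyEx((g>hi-30).astype(np.uint8),cv2.MORPH_OPEN,np.ones((2,2)))
    c=max(cv2.findContours(b,0,2)[0],key=cv2.contourArea)
    q=(c.reshape(-1,2)+[c0,r0])
    W=np.array([ray(f,p,.044,T)[:2] for p in q]); rr=cv2.minAreaRect((W*1000).astype(np.float32))
    print(tag,rr, R.from_matrix(np.eye(3)).magnitude())
f=grab_frame('top'); im=cv2.imread('pics/top1.png'); go(f,None,im,185,240,262,350,'top')
f,T=wrist('w2'); iw=cv2.imread('pics/w2.png'); go(f,T,iw,195,258,228,326,'wrist')
a,b,c=[ray(f,p,.028,T) for p in ([208,277],[327,286],[445,296])]; print('rail wrist',yaw(a,c),b)
a=[cv2.resize(im[140:250,255:395],None,fx=4,fy=4),cv2.resize(iw[190:300,190:330],None,fx=4,fy=4)]
cv2.imwrite('pics/cmp.png',cv2.resize(np.hstack(a),None,fx=.71,fy=.71))
```

```text
top ((559.6936645507812, -22.940967559814453), (105.98468017578125, 55.1655387878418), 88.58415985107422) 0.0
wrist ((562.1002807617188, -20.46887969970703), (107.82977294921875, 57.1641731262207), 89.02104187011719) 0.0
rail wrist -0.0905766936036684 [0.65211248 0.05275708 0.028     ]
```

View pics/cmp.png

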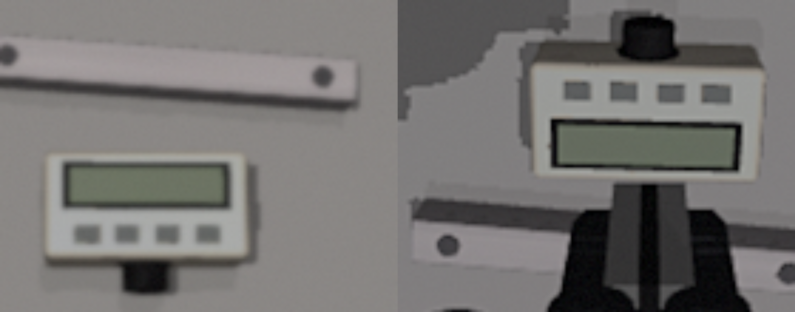

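Timer: centre (0.561,-0.0215), yaw about -0.02. Rail: yaw about -0.092, face at (0.6395,0.054). I'll push on the button with the shut fingers and turn the tool to the rail's yaw on the way.

Run:
```python
from h import *
move_l([.483,-.0204,.05],.2,rot(-.02))
move_l([.483,-.0204,.012],.1)
print(move_l([.500,-.0204,.012],.05,until_force=4))
print(move_l([.5415,-.0183,.012],.04,rot=rot(-.092),until_force=6))
s=get_state(); print(s['clock'],s['position'],s['contact_force'])
f,T=wrist('w3')
cv2.imwrite('pics/w3c.png',cv2.resize(cv2.imread('pics/w3.png')[180:420],None,fx=1.4,fy=1.4))
```

```text
False
False
7.3583 [ 0.54140259 -0.01829608  0.01203281] [ 0.38581512 -0.09338167 -0.47030951]
```

View pics/w3c.png

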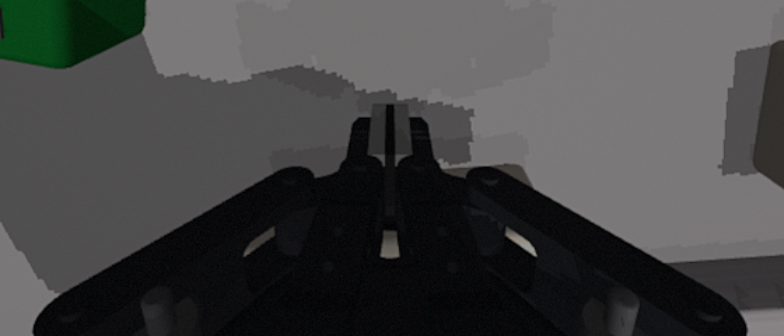

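The gripper hides the timer in this crop; only its corner shows at about (490,175). I'll carry on in small steps along the rail normal, reading the force each step.

Run:
```python
from h import *
n=np.array([np.cos(.092),-np.sin(.092),0])
p0=np.array([.5415,-.0183,.012]); F0=get_state()['contact_force']
for k in range(1,26):
    move_l(p0+n*.001*k,.015)
    s=get_state(); F=-(s['contact_force']-F0)@n
    print(k,round(F,1),round((s['position']-p0)@n*1000,1),round(s['wrist_torque'][2],3),end=' | ')
    if F>11: break
t=s['clock']; sleep(.6); s=get_state(); print('\nhold',t,s['clock'],-(s['contact_force']-F0)@n,s['contact_force'])
```

```text
1 0.0 1.0 0.017 | 2 0.2 2.0 0.047 | 3 1.1 2.8 0.048 | 4 3.7 3.2 0.032 | 5 3.2 4.6 -0.027 | 6 3.9 5.7 0.014 | 7 5.1 6.5 -0.01 | 8 4.9 7.3 0.06 | 9 5.1 8.2 -0.008 | 10 5.3 9.0 -0.028 | 11 5.5 9.9 -0.058 | 12 5.7 10.6 0.065 | 13 6.4 11.5 -0.036 | 14 7.5 11.5 0.019 | 15 10.1 11.6 0.042 | 16 11.7 11.6 0.014 | 
hold 11.4083 12.0083 10.952699105270112 [-11.52580216  -0.71033626   6.32725351]
```

The button reached its stop after 8 mm of travel, at about 11 N, and was held for 0.6 s. Now I'll retract and check.

Run:
```python
from h import *
n=np.array([np.cos(.092),-np.sin(.092),0])
p=get_state()['position']
move_l(p-n*.045,.06); move_l(p-n*.045+[0,0,.1],.15)
movep([.35,-.25,.25],rot(-.092))
f=grab_frame('top'); save(f,'top3'); s=get_state(); print(s['clock'],s['contact_force'])
for m,z in [('wide_timer_center',.022),('small_timer_center',.022)]:
    r=tip_of('top',m)[0]; print(m,r['score'],r['centre'],ray(f,r['centre'],z).round(4))
im=f['img'][:,:,::-1]; cv2.imwrite('pics/t3c.png',cv2.resize(im[130:260,130:395],None,fx=3,fy=3))
r0,r1,c0,c1=160,240,262,350
```

```text
15.05 [-0.08781201 -0.25191765  0.42708895]
wide_timer_center 0.8 [387.8, 286.3] [ 0.444  -0.1452  0.022 ]
small_timer_center 0.76 [185.8, 213.3] [0.5672 0.1683 0.022 ]
```

View pics/t3c.png

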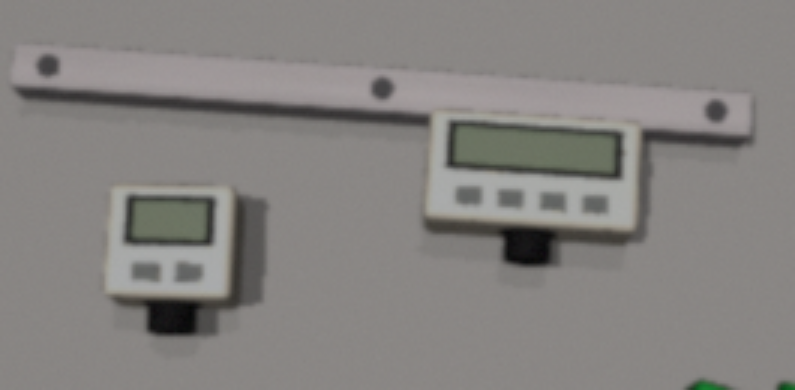

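The timer's rear edge (433,110)–(640,125) runs parallel to the rail and touches it. The button is out again and the small timer has not moved.

```bash
python3 -c "
from cell import *
print(sign_off())"
```

```text
the job is handed in; nothing more can be done
None
```

The job is handed in at about 15 s: the wide timer is square against the rail, its button was pressed fully home and held 0.6 s then released, and the small timer was not disturbed.

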